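Charge the mill jar with grinding balls

ROBOT

A 7-joint arm with a two-finger parallel gripper is mounted at the origin on the work surface. World frame = base frame: x ahead of the robot, y to its left, z up, the work surface at z = 0. Lengths are in m, angles in rad, forces in N, time in s.
With the tool pointing down it reaches from about 0.4 to 0.875 m from the base axis. Payload 19.3 kg.
Tool frame: the origin (TCP) lies at the very end of the fingers, on their centre line; the grasp point (between the pads) lies 19 mm behind it; z points along the fingers, y is the line along which they close (so a half turn about z gives the same grasp; the last joint's range is limited). The gripper opens to 85 mm and grips with 20 to 120 N. Pads are 22 mm wide; open, the fingers measure 114 mm over their backs; the gripper's body (76 mm by 85 mm) begins 54 mm behind the grasp point. The pads swing forward as they close: fully open they stand 13 mm farther back than shut.
Start: joints at [-1.338, 0.521, -0.036, 1.599, 0.021, 1.021, -0.113], TCP at [0.186, 0.597, 0.231] pointing down, gripper open.
Joint ranges: [-2.91, 2.91], [-0.3, 2.13], [-1.5, 1.42], [0.17, 2.43], [-1.26, 4.41], [0.16, 1.93], [-2.52, 2.52]. Speed limits (rad/s): [1.89, 1.89, 2.39, 2.39, 3.01, 3.01, 3.01].

INTERFACE

Orientations are given as a unit quaternion [x, y, z, w].
In Python, from station import env gives the robot as it stands. The module is installed in compiled form; this text tells all that it offers.
- The arm moves only by the shell command python3 -m jog 'ROWS' [FORCE]. ROWS is a JSON object of lists of equal length, an entry for each row: "dp": the shift along the tool's x, y, z in cm, a list of three; "twist": the turn, a rotation vector about the tool's x, y, z in degrees, a list of three; "claw": the finger opening in cm, from 0 to 8.54. A call has 1 to 5 rows; each row shifts and turns the commanded pose from where the row before left it, along the tool's axes as they then stand; what a row does not reach is not made up. A row lasts 1/8 s, in which the tool goes at most 62.5 mm and 10.7 degrees, less where a joint would pass 70% of its speed; a pose out of reach is approached as far as the arm can. A call with a gripper value outside its range is refused whole. The fingers move at their own pace and stop on an object; FORCE is the grip in N (left out, the last holds). Time passes only in rows, so rows that do not move let the fingers close. It gives the time, the measured TCP pose, the force, the opening and the grip force at its end, in the units of the state.
- env.get_obs(): the state, without advancing time (a new reading comes with each control period).
- env.grab_frame(name): name is "side" or "top"; returns (picture, depth): 384x512x3 uint8, red, green, blue; 384x512 float32, m along the optical axis (not along the pixel's ray), 0 where there is no reading.
- env.camera_info(name): a dict with "K" (3x3 intrinsics, pixels), "xyz" and "orientation" of the camera in the world. Camera axes: x right, y down, z forward; pixel columns grow to the right and rows downward; lengths in m; the calibration is good to about 2 mm. A picture is of the moment at which its call begins. camera_info takes no time and is no camera call.
- env.hand_in(): hands the job in; it is judged then, once.
The state is a dict: "clock": time; "joint_positions": joint angles; "dq": joint speeds; "joint_efforts": joint torques, N m; "tcp_pos": TCP position; "eef_rot": TCP orientation; "ft_force": force on the tool from outside, world axes, zero at the start; "torque": the same for the moment, N m; "width": finger opening in m; "finger_force": force on a finger pad.
Only numpy, scipy, OpenCV 4.12 (cv2) and the standard library are available. Lean on these libraries where they do the work, as an engineer would, in place of code of your own. Each camera call takes 0.05 s, during which the arm holds its last target. There are 200 camera calls.

TASK

Lift the loaded blue scoop off the table and pour all five white grinding balls from it through the orange funnel into the clear mill jar below. Then set the empty scoop back down, level on its feet on the table. Do not tip the jar over, and leave the other things on the table where they are.

Things in the scene. Friction and masses are not known exactly. Their poses are not given: they have to be found in the camera images.
- scoop: Blue plastic trough scoop, 0.25 kg empty; origin under its centre at table height, z up, x to its open mouth. 98 wide, walls 4 thick and 34 above the floor at both sides and the rear. The floor rises 15 degrees, from 8 high at the closed rear (x = -75) to 47 at the mouth (x = +70). It stands level on two cross feet. A bridge over its middle (x = -15, top 76 high) carries the black grip.
- scoop_grip (a point): Point in the scoop's black flat grip, at (-36, 0, 108) mm in the scoop's frame; axes as the scoop's. The grip leans 30 degrees from vertical to the rear (-x): 16 thick, 40 wide along y, 64 long, from (-15, 0, 72) to (-47, 0, 127) mm. Grasp across the 16 mm, fingers along the leaning grip.
- scoop_lip (a point): Middle of the front edge of the scoop's floor, where the balls roll off: (70, 0, 47) mm in the scoop's frame; axes as the scoop's.
- stand: Fixed stand: dark steel base plate 200 x 130, 8 thick, with an orange funnel on a short post and arm. Origin on the table straight below the funnel's axis, z up; the post (18 thick, top 148 high) is at x = +112.
- funnel_mouth (a point): Centre of the funnel's mouth, level with its rim 178 mm above the table; axes as the stand's. The funnel is 172 wide outside at the top: a 13 mm collar, then a cone of 42 degrees down to a spout 56 inside, 62 outside, which ends 93 above the table, 10 inside the jar's mouth.
- jar: Clear, straight, open mill jar, loose (0.5 kg), on the stand's base plate right under the funnel: 80 outside diameter, 72 inside, 95 high, floor 5 thick. Origin under its centre, z up.
- tape: Bystander: yellow and black measuring tape case 75 x 45 x 70.
- mallet: Bystander: hammer, 190 long, lying along its x.
- pigment: Bystander: closed jar with red cap, 66 diameter, 110 high.
- spatula: Bystander: spatula, 200 long, lying along its x.
- pot: Bystander: small terracotta pot, 90 diameter, 80 high.
- brush: Bystander: brush, 190 long, lying along its x.
- weight: Bystander: brass cylinder 60 diameter, 60 high.
- ball1: White ceramic grinding ball, 24 diameter, 27 g; origin at its centre. One of five that lie together at the low rear end of the scoop.
- ball2: White ceramic grinding ball, 24 diameter, 27 g; origin at its centre. One of five that lie together at the low rear end of the scoop.
- ball3: White ceramic grinding ball, 24 diameter, 27 g; origin at its centre. One of five that lie together at the low rear end of the scoop.
- ball4: White ceramic grinding ball, 24 diameter, 27 g; origin at its centre. One of five that lie together at the low rear end of the scoop.
- ball5: White ceramic grinding ball, 24 diameter, 27 g; origin at its centre. One of five that lie together at the low rear end of the scoop.
Not all that is in view belongs to the job. There is more than one size of the scoop; the one meant has the size given above. What is shaped like the jar but yellow is not meant.

How it is judged:
On the way, in this order (a step that is already met when the one before it is completed fails the run):
1. the scoop is lifted off the table with all five balls in it (height (world z) of scoop above 0.04 m and x of ball1 in the frame of scoop between -0.09 and 0.08 m and y of ball1 in the frame of scoop between -0.05 and 0.05 m and z of ball1 in the frame of scoop between 0.005 and 0.09 m and x of ball2 in the frame of scoop between -0.09 and 0.08 m and y of ball2 in the frame of scoop between -0.05 and 0.05 m and z of ball2 in the frame of scoop between 0.005 and 0.09 m and x of ball3 in the frame of scoop between -0.09 and 0.08 m and y of ball3 in the frame of scoop between -0.05 and 0.05 m and z of ball3 in the frame of scoop between 0.005 and 0.09 m and x of ball4 in the frame of scoop between -0.09 and 0.08 m and y of ball4 in the frame of scoop between -0.05 and 0.05 m and z of ball4 in the frame of scoop between 0.005 and 0.09 m and x of ball5 in the frame of scoop between -0.09 and 0.08 m and y of ball5 in the frame of scoop between -0.05 and 0.05 m and z of ball5 in the frame of scoop between 0.005 and 0.09 m), for 0.2 s.
2. all five balls are in the jar (horizontal distance between each of ball1, ball2, ball3, ball4, ball5 and jar below 0.038 m and z of ball1 in the frame of jar between 0 and 0.085 m and z of ball2 in the frame of jar between 0 and 0.085 m and z of ball3 in the frame of jar between 0 and 0.085 m and z of ball4 in the frame of jar between 0 and 0.085 m and z of ball5 in the frame of jar between 0 and 0.085 m), for 0.2 s.
At the end, for the whole second after the job is handed in: All five balls lie inside the jar (within 38 mm of its axis, centres below 85 mm above its underside), the jar stands upright (within 0.1 rad), and the scoop stands at rest on its feet on the table (within 0.1 rad of level, origin within 6 mm of table height) (all of step 2 and angle between each of jar, scoop's own z axis and vertical below 0.1 rad and height (world z) of scoop between -0.006 and 0.006 m and linear speed of scoop below 0.02 m/s); the robot touches nothing.
It fails at once if the jar is tipped more than 0.3 rad (angle between jar's own z axis and vertical above 0.3 rad).
It fails at once if a bystander is moved more than 40 mm (distance of any of tape, mallet, pigment, spatula, pot, brush, weight from where it was at the start of the episode above 0.04 m).
It also fails if it takes over 64 s, if anything falls off the work surface, if the arm or the gripper's body presses on something with over 40 N, if the wrist force passes 120 N, or if a joint passes its speed limit or range.

## Working session

There is one attempt and no reset: what is moved stays moved. The work goes in short steps, Python scripts to look and compute and a shell command to move; the robot and the scene stay as the last step left them, time stands still between calls to the robot, and variables do not carry over. Pictures are saved under pics/ and viewed, at most 10 in all, crops included, and the job is handed in when it is done.

```bash
mkdir -p pics; python3 - <<'E'
from station import env
import cv2,numpy as np
o=env.get_obs();print(o)
for n in("side","top"):
    im,d=env.grab_frame(n);np.savez(f"{n}0.npz",im=im,d=d)
    cv2.imwrite(f"pics/{n}0.png",im[:,:,::-1]);i=env.camera_info(n);print(n,i)
E
```

```text
{'clock': 0.0, 'joint_positions': array([-1.33820024,  0.52200531, -0.03636572,  1.59998309,  0.02118741,
        1.02108774, -0.11275544]), 'dq': array([-0.0003935 ,  0.00078232,  0.00037085,  0.00093948, -0.0013655 ,
       -0.00040983, -0.00173661]), 'joint_efforts': array([-1.19284861e-03, -9.27109694e+01,  1.97922818e+00, -3.69941890e+01,
        1.77876942e-02,  8.04884825e-03,  3.42422641e-05]), 'tcp_pos': array([0.18628169, 0.59625472, 0.23073964]), 'eef_rot': array([ 1.50790267e-01,  9.88565624e-01, -5.46485201e-04, -5.92221042e-05]), 'ft_force': array([ 0.14017774,  0.36783207, -0.10128149]), 'torque': array([-0.02988885, -0.01941968,  0.01972169]), 'finger_force': 0.0, 'width': 0.08537048621567236}
side {'K': array([[369.37526528,   0.        , 250.63485764],
       [  0.        , 369.37526528, 191.47374208],
       [  0.        ,   0.        ,   1.        ]]), 'xyz': array([ 0.28776446, -0.77014184,  1.07574373]), 'orientation': array([ 0.92449297, -0.15961256,  0.06518114, -0.33998235])}
top {'K': array([[482.82151617,   0.        , 251.24612733],
       [  0.        , 482.82151617, 188.20661836],
       [  0.        ,   0.        ,   1.        ]]), 'xyz': array([ 0.46624024, -0.00954979,  1.48503684]), 'orientation': array([ 0.71108199, -0.70232085,  0.02339986, -0.02366987])}
```

View pics/top0.png

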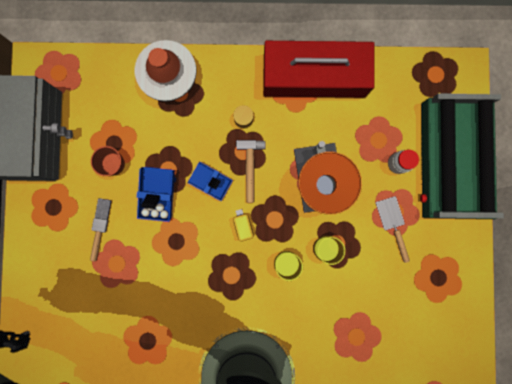

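View pics/side0.png

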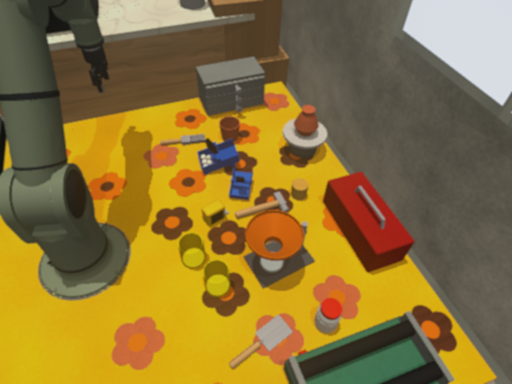

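The loaded scoop with the five white balls is at top (155,195), with the balls at (155,211), so its mouth points up in the image. A smaller empty blue scoop is at (210,181). The orange funnel is at (329,183) with its post at (321,148). The yellow jars at (287,264) and (328,249) are decoys. I'll measure the candidates and enlarge the scoops to confirm.

```bash
cat > h.py <<'E'
import numpy as np,cv2
from scipy.spatial.transform import Rotation as R
from station import env
def cloud(n,d):
    i=env.camera_info(n);K=i["K"];v,u=np.mgrid[:384,:512]
    p=np.dstack([(u-K[0,2])/K[0,0]*d,(v-K[1,2])/K[1,1]*d,d])
    return p@R.from_quat(i["orientation"]).as_matrix().T+i["xyz"]
def mask(im,lo,hi): return cv2.inRange(cv2.cvtColor(im,cv2.COLOR_RGB2HSV),lo,hi)
def blobs(m,a=60):
    n,l,s,c=cv2.connectedComponentsWithStats(m)
    return [(l==k,s[k,4],c[k]) for k in range(1,n) if s[k,4]>=a]
E
python3 - <<'E'
from h import *
for n in("top","side"):
    f=np.load(n+"0.npz");im,d=f["im"],f["d"];P=cloud(n,d)
    print(n,"table z",np.median(P[300:330,300:330,2]) if n=="top" else "")
    for m,a,c in blobs(mask(im,(105,120,40),(125,255,255))):
        p=P[m];p=p[(p[:,2]>0.01)&(p[:,2]<.2)]
        r=cv2.minAreaRect((p[:,:2]*1000).astype(np.float32));print("blue",a,c.round(),r,p[:,2].max(),p[:,2].min())
    for m,a,c in blobs(mask(im,(5,150,120),(14,255,255))):
        p=P[m]
        if np.median(p[:,2])>.08:
            q=p[p[:,2]>.17]; print("orange",a,c.round(),p[:,2].max(),len(q),p.min(0),p.max(0))
            if len(q)>20: print(cv2.minEnclosingCircle((q[:,:2]*1000).astype(np.float32)))
    if n=="top":
        cv2.imwrite("pics/crop1.png",cv2.resize(im[140:230,120:245,::-1],None,fx=6,fy=6,interpolation=cv2.INTER_CUBIC))
E
```

```text
top table z 0.00046410507911975873
blue 795 [209. 181.] ((583.3229370117188, 117.22212982177734), (112.91326141357422, 69.7271957397461), 61.94135284423828) 0.09942253561110359 0.010007797282754582
blue 1269 [156. 188.] ((542.9331665039062, 276.35662841796875), (98.48725891113281, 153.16526794433594), 84.8076400756836) 0.11930301891007256 0.010455831028999052
orange 279 [158.  57.] 0.21177659604145083 279 [0.87838698 0.22325196 0.17057646] [0.9276163  0.28281366 0.2117766 ]
((906.4248657226562, 253.1170196533203), 30.38237762451172)
orange 2832 [328. 182.] 1.4850368381649652 168 [ 0.46624024 -0.30603299 -0.00596242] [ 0.67321628 -0.00954979  1.48503684]
((535.9155883789062, -153.54640197753906), 159.9678192138672)
side table z 
blue 234 [225. 153.] ((565.2052001953125, 271.27996826171875), (98.81251525878906, 96.3813247680664), 85.44248962402344) 0.07894584133728211 0.016596280533761387
blue 288 [241. 184.] ((581.3563232421875, 113.60200500488281), (119.425048828125, 68.5929183959961), 64.48247528076172) 0.06044780913015613 0.010068406963132936
orange 90 [308. 109.] 0.20869630454612076 90 [0.87845169 0.22302559 0.19732028] [0.92603054 0.2747536  0.2086963 ]
((901.5801391601562, 247.53494262695312), 27.526744842529297)
orange 302 [306. 123.] 0.18613173774527136 72 [0.85497394 0.19885887 0.12622869] [0.9315881  0.26112974 0.18613174]
((897.5859375, 240.6502227783203), 31.90257453918457)
orange 62 [337. 186.] 0.12261150349141803 0 [ 0.84747302 -0.16199248  0.11104585] [ 0.9314519  -0.04302499  0.1226115 ]
orange 2069 [274. 234.] 1.0757437344609018 201 [ 0.28776446 -0.77014184 -0.00419746] [ 0.69801404 -0.01100605  1.07574373]
((451.6244812011719, -460.38714599609375), 350.4256591796875)
```

View pics/crop1.png

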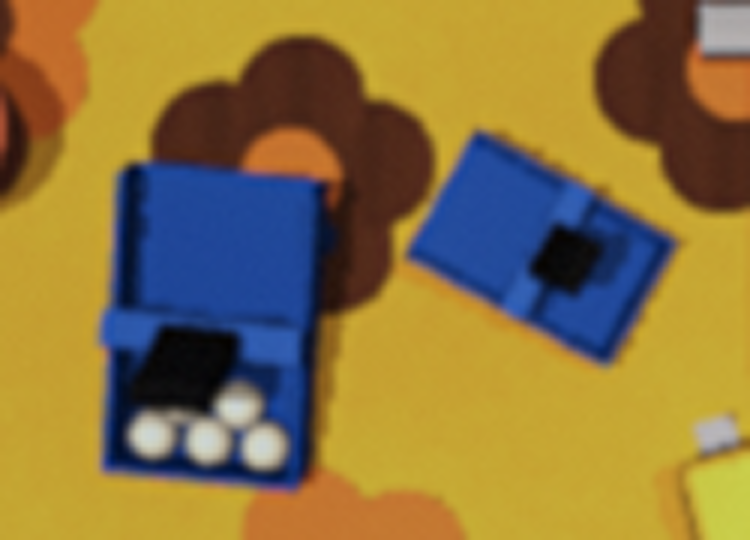

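The crop confirms it: the large blue scoop measures about 98 mm wide and 150 mm long, and it holds the balls. The other is about 70 × 113 mm and empty. The mouth points roughly along +x, with a heading of about -5°. Next I'll measure the poses precisely.

```bash
python3 - <<'E'
from h import *
f=np.load("top0.npz");im,d=f["im"],f["d"];P=cloud("top",d);ok=d>.1
# scoop region
reg=np.zeros(d.shape,bool);reg[160:228,130:182]=1
p=P[reg&ok&(P[...,2]>.012)&(P[...,2]<.2)]
for a in (-4,-5,-6,-7):
    q=p[:,:2]@R.from_euler('z',a,degrees=True).as_matrix()[:2,:2]
    print(a,np.percentile(q,[.5,99.5],axis=0).round(4).tolist(), q.min(0).round(4),q.max(0).round(4))
b=reg&ok&(P[...,2]>.083)&(P[...,2]<.2)
print("grip pts",b.sum(),P[b].mean(0),P[b].min(0),P[b].max(0))
bb=P[reg&ok&(P[...,2]>.112)]; print("top of grip",len(bb),cv2.minAreaRect((bb[:,:2]*1000).astype(np.float32)),bb.mean(0))
# mouth edge of floor+ left/right rim edges: blue mask min area rect in slices
for lo,hi in((.03,.05),(.05,.07),(.07,.083)):
    s=p[(p[:,2]>lo)&(p[:,2]<hi)];print(lo,len(s),cv2.minAreaRect((s[:,:2]*1000).astype(np.float32)))
for n in("top","side"):
    f=np.load(n+"0.npz");d=f["d"];P=cloud(n,d)
    q=P[(d>.1)&(P[...,2]>.168)&(P[...,2]<.19)&(abs(P[...,0]-.55)<.15)&(abs(P[...,1]+.16)<.15)][:,:2]*1000
    (c,r)=cv2.minEnclosingCircle(q.astype(np.float32));e=cv2.fitEllipse(cv2.convexHull(q.astype(np.float32)))
    print(n,len(q),c,r,e)
# bystander heights along the way
P=cloud("top",np.load("top0.npz")["d"]);g=(P[...,0]>.2)&(P[...,0]<.75)&(P[...,1]<.4)&(P[...,1]>-.35)&(P[...,2]<1)
print("max z",P[g][:,2].max())
E
```

```text
-4 [[0.4433, 0.2643], [0.5977, 0.3631]] [0.4422 0.2638] [0.599 0.365]
-5 [[0.4379, 0.2738], [0.5921, 0.372]] [0.4369 0.2733] [0.5935 0.3735]
-6 [[0.4321, 0.2824], [0.5864, 0.381]] [0.4307 0.2817] [0.5882 0.3835]
-7 [[0.4261, 0.2902], [0.5808, 0.3903]] [0.4242 0.2894] [0.5827 0.3934]
grip pts 209 [0.51678272 0.27762432 0.11341152] [0.49487679 0.22526143 0.08302166] [0.60364277 0.3029344  0.13899504]
top of grip 123 ((508.84515380859375, 278.87274169921875), (38.471534729003906, 26.027673721313477), 86.27547454833984) [0.50828129 0.27851046 0.12513274]
0.03 929 ((541.4183959960938, 277.0703430175781), (99.43590545654297, 156.85108947753906), 84.71520233154297)
0.05 144 ((550.8546142578125, 276.28704833984375), (99.04150390625, 135.1180419921875), 84.77741241455078)
0.07 202 ((567.5962524414062, 275.192626953125), (101.08419799804688, 87.06563568115234), 83.84873962402344)
top 310 (571.739990234375, -222.1277618408203) 86.40030670166016 ((571.128173828125, -222.18771362304688), (170.44400024414062, 171.3514862060547), 45.5804443359375)
side 319 (568.8233032226562, -222.4175262451172) 86.98284149169922 ((569.390625, -222.79095458984375), (170.93902587890625, 172.14952087402344), 161.8202667236328)
max z 0.6907747958778482
```

```bash
cat >> h.py <<'E'
H=-5.2
GRIP=np.array([-.036,0,.108])
def tool(theta=0,head=H):   # scoop pitch mouth-down theta, heading head -> scoop R, tool R
    S=R.from_euler('zy',[head,theta],degrees=True)
    c=np.cos(np.pi/6);s=.5
    T=R.from_matrix(np.array([[0,1,0],[c,0,s],[s,0,-c]]).T)
    return S,S*T
def plan(p,q,N,o=None):
    o=o or env.get_obs();p0=np.array(o["tcp_pos"]);r0=R.from_quat(o["eef_rot"])
    w=(r0.inv()*q).as_rotvec(degrees=True);st=(np.asarray(p)-p0)/N
    print("from",p0.round(4),"total shift tool cm",(r0.inv().apply(p-p0)*100).round(2),"twist",w.round(1))
    for k in range(N):
        rk=r0*R.from_rotvec(w*k/N,degrees=True)
        print((rk.inv().apply(st)*100).round(2).tolist(),(w/N).round(2).tolist())
E
python3 - <<'E'
from h import *
S,T=tool();o=np.array([.547,.276,0])
g=o+S.apply(GRIP)+T.apply([0,0,.019]);pre=g-T.apply([0,0,.11]);print(g,pre)
plan(pre,T,10)
E
```

```text
[0.52060906 0.27840176 0.09154552] [0.46583542 0.28338656 0.18680831]
from [0.1863 0.5963 0.2308] total shift tool cm [-36.01 -21.52   4.42] twist [-25.2 -20.3  76. ]
[-3.6, -2.15, 0.44] [-2.52, -2.03, 7.6]
[-3.84, -1.68, 0.49] [-2.52, -2.03, 7.6]
[-4.01, -1.18, 0.57] [-2.52, -2.03, 7.6]
[-4.11, -0.67, 0.67] [-2.52, -2.03, 7.6]
[-4.14, -0.15, 0.8] [-2.52, -2.03, 7.6]
[-4.1, 0.35, 0.95] [-2.52, -2.03, 7.6]
[-3.98, 0.85, 1.12] [-2.52, -2.03, 7.6]
[-3.79, 1.31, 1.3] [-2.52, -2.03, 7.6]
[-3.54, 1.73, 1.5] [-2.52, -2.03, 7.6]
[-3.23, 2.11, 1.71] [-2.52, -2.03, 7.6]
```

```bash
python3 -m jog '{"dp":[[-3.6,-2.1,0],[-3.8,-1.7,0],[-4,-1.2,0.2],[-4.1,-0.7,0.5],[-4.1,-0.2,0.8]],"twist":[[-2.5,-2,7.6],[-2.5,-2,7.6],[-2.5,-2,7.6],[-2.5,-2,7.6],[-2.5,-2,7.6]],"claw":[6,6,6,6,6]}' 40
python3 -m jog '{"dp":[[-4.1,0.3,1],[-4,0.8,1.1],[-3.8,1.3,1.3],[-3.5,1.7,1.5],[-3.2,2.1,1.7]],"twist":[[-2.5,-2,7.6],[-2.5,-2,7.6],[-2.5,-2,7.6],[-2.5,-2,7.6],[-2.5,-2,7.6]],"claw":[6,6,6,6,6]}'
python3 -m jog '{"dp":[[0,0,0]],"twist":[[0,0,0]],"claw":[6]}'
python3 - <<'E'
from h import *
S,T=tool();o=np.array([.547,.276,0])
g=o+S.apply(GRIP)+T.apply([0,0,.019]);pre=g-T.apply([0,0,.11])
plan(pre,T,1); print(env.get_obs()["joint_positions"].round(2))
E
```

```text
clock: 0.72
tcp_pos: [0.3247, 0.4386, 0.2234]
eef_rot: [0.464, 0.875, 0.093, 0.101]
ft_force: [1.1, 0.4, 0.7]
width: 0.06
finger_force: 0.0
clock: 1.35
tcp_pos: [0.4629, 0.2823, 0.1999]
eef_rot: [0.715, 0.65, 0.174, 0.188]
ft_force: [1.0, 0.7, -0.0]
width: 0.0598
finger_force: 0.0
clock: 1.48
tcp_pos: [0.4629, 0.2813, 0.1993]
eef_rot: [0.715, 0.651, 0.173, 0.189]
ft_force: [-0.3, 0.4, -0.7]
width: 0.0601
finger_force: 0.0
from [0.4629 0.2813 0.1993] total shift tool cm [ 0.23 -0.38  1.22] twist [-0.3  0.1 -0.2]
[0.23, -0.38, 1.22] [-0.31, 0.07, -0.18]
[-1.49  0.42  0.73  2.21  0.44  0.33 -1.33]
```

```bash
python3 -m jog '{"dp":[[0.2,-0.4,2],[0,0,3],[0,0,3],[0,0,3],[0,0,1.2]],"twist":[[-0.3,0,-0.2],[0,0,0],[0,0,0],[0,0,0],[0,0,0]],"claw":[6,6,6,6,6]}'
python3 -m jog '{"dp":[[0,0,0]],"twist":[[0,0,0]],"claw":[6]}'
python3 - <<'E'
from h import *
S,T=tool();o=np.array([.547,.276,0])
plan(o+S.apply(GRIP)+T.apply([0,0,.019]),T,1)
c=[]
for n,(r0,r1,c0,c1) in(("top",(150,240,110,210)),("side",(110,200,180,280))):
    im,d=env.grab_frame(n);c.append(cv2.resize(im[r0:r1,c0:c1,::-1],None,fx=4,fy=4,interpolation=cv2.INTER_CUBIC))
cv2.imwrite("pics/pre.png",np.hstack(c))
E
```

```text
clock: 2.1
tcp_pos: [0.5135, 0.2803, 0.1046]
eef_rot: [0.712, 0.653, 0.174, 0.193]
ft_force: [0.5, 0.3, -0.2]
width: 0.0601
finger_force: 0.0
clock: 2.22
tcp_pos: [0.5134, 0.2798, 0.105]
eef_rot: [0.712, 0.653, 0.174, 0.193]
ft_force: [-0.5, 0.2, 0.1]
width: 0.0601
finger_force: 0.0
from [0.5134 0.2798 0.105 ] total shift tool cm [-0.07 -0.04  1.53] twist [0.1 0.2 0.3]
[-0.07, -0.04, 1.53] [0.11, 0.15, 0.27]
```

View pics/pre.png

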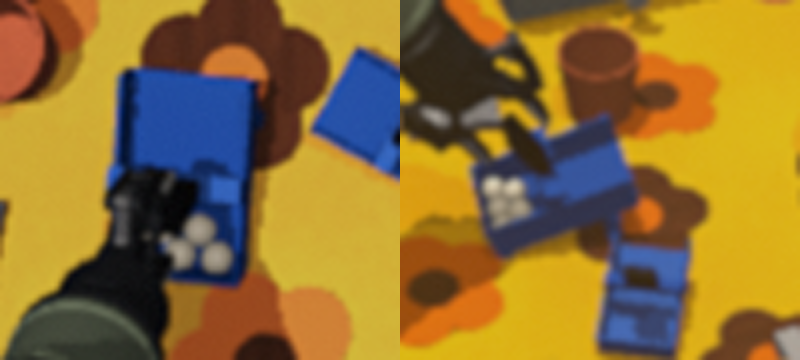

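The fingers straddle the black grip in the side half at about (525,145), and the balls are undisturbed. The tool is 15 mm short, so I'll advance and close.

```bash
python3 -m jog '{"dp":[[0,0,1],[0,0,0.5],[0,0,0]],"twist":[[0,0,0],[0,0,0],[0,0,0]],"claw":[6,6,6]}'
python3 -m jog '{"dp":[[0,0,0],[0,0,0],[0,0,0],[0,0,0],[0,0,0]],"twist":[[0,0,0],[0,0,0],[0,0,0],[0,0,0],[0,0,0]],"claw":[3,2,1,1,1]}' 60
```

```text
clock: 2.7
tcp_pos: [0.5207, 0.2794, 0.0928]
eef_rot: [0.712, 0.652, 0.174, 0.193]
ft_force: [-0.5, -0.4, 0.3]
width: 0.0603
finger_force: 0.0
clock: 3.32
tcp_pos: [0.5217, 0.2791, 0.0932]
eef_rot: [0.712, 0.652, 0.175, 0.194]
ft_force: [3.2, -0.4, 6.5]
width: 0.0152
finger_force: 60.1
```

```bash
python3 -m jog '{"dp":[[0,0.2,-0.35],[0,0.5,-0.9],[0,1,-1.7],[0,1,-1.7],[0,1,-1.7]],"twist":[[0,0,0],[0,0,0],[0,0,0],[0,0,0],[0,0,0]],"claw":[1,1,1,1,1]}' 90
python3 -m jog '{"dp":[[0,1,-1.7],[0,0.5,-0.9],[0,0,0]],"twist":[[0,0,0],[0,0,0],[0,0,0]],"claw":[1,1,1]}'
python3 - <<'E'
from h import *
c=[]
for n,(r0,r1,c0,c1) in(("top",(150,240,110,210)),("side",(90,180,170,270))):
    im,d=env.grab_frame(n);c.append(cv2.resize(im[r0:r1,c0:c1,::-1],None,fx=4,fy=4,interpolation=cv2.INTER_CUBIC))
cv2.imwrite("pics/lift.png",np.hstack(c))
print(env.get_obs()["joint_positions"].round(2))
E
```

```text
clock: 3.95
tcp_pos: [0.5205, 0.279, 0.1665]
eef_rot: [0.712, 0.652, 0.174, 0.193]
ft_force: [-0.1, 0.2, -4.5]
width: 0.0153
finger_force: 87.9
clock: 4.32
tcp_pos: [0.521, 0.2794, 0.1963]
eef_rot: [0.712, 0.652, 0.174, 0.193]
ft_force: [-0.3, 0.2, -3.3]
width: 0.0152
finger_force: 88.0
[-0.94  0.39  0.15  2.1   0.87  0.47 -1.64]
```

View pics/lift.png

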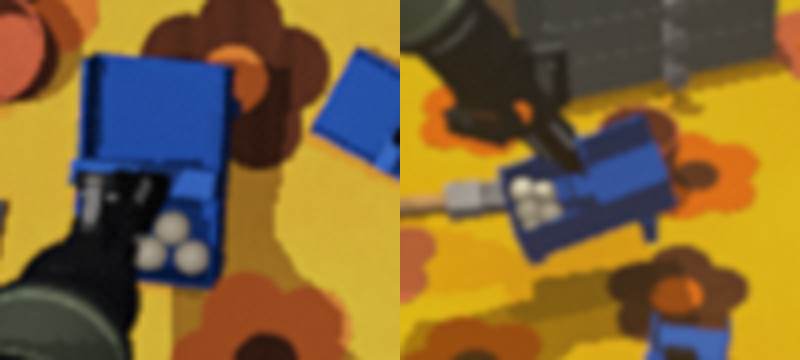

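Both views show the scoop about 10 cm up and level with the balls still in the rear. Next I'll plan the rise and the carry to the funnel.

```bash
cat >> h.py <<'E'
# scoop-in-tool from the grasp moment
Tg=R.from_quat([0.712,0.652,0.175,0.194]);Pg=np.array([.5217,.2791,.0932])
S0=R.from_euler('z',H,degrees=True);O0=np.array([.547,.276,0])
REL=Tg.inv()*S0; ROFF=Tg.inv().apply(O0-Pg)
LIP=np.array([.07,0,.047]);F=np.array([.570,-.2225,.178])
def target(head,theta,lip):   # tcp pose that puts lip there
    S=R.from_euler('zy',[head,theta],degrees=True);T=S*REL.inv()
    return lip-S.apply(LIP)-T.apply(ROFF),T
def lip_now():
    o=env.get_obs();T=R.from_quat(o["eef_rot"]);S=T*REL
    return o["tcp_pos"]+T.apply(ROFF)+S.apply(LIP),S.as_euler('ZYX',degrees=True)
def lipt(head,back,z): return F*[1,1,0]-R.from_euler('z',head,degrees=True).apply([back,0,0])+[0,0,z]
E
python3 - <<'E'
from h import *
print(lip_now());p,T=target(-21,0,lipt(-21,.035,.24));print(p)
o=env.get_obs();o=dict(o);o["tcp_pos"]=o["tcp_pos"]+[0,0,.088]
plan(p,T,18,o)
E
```

```text
(array([0.61552518, 0.26979628, 0.14882487]), array([-5.1803306 ,  0.1694945 , -0.05478234]))
[ 0.44847401 -0.1749998   0.2862    ]
from [0.5207 0.2792 0.2833] total shift tool cm [-45.89  -2.71  -1.65] twist [-0.1 -7.9 13.7]
[-2.55, -0.15, -0.09] [-0.01, -0.44, 0.76]
[-2.55, -0.12, -0.07] [-0.01, -0.44, 0.76]
[-2.55, -0.08, -0.05] [-0.01, -0.44, 0.76]
[-2.55, -0.05, -0.03] [-0.01, -0.44, 0.76]
[-2.56, -0.01, -0.01] [-0.01, -0.44, 0.76]
[-2.56, 0.02, 0.01] [-0.01, -0.44, 0.76]
[-2.55, 0.05, 0.03] [-0.01, -0.44, 0.76]
[-2.55, 0.09, 0.05] [-0.01, -0.44, 0.76]
[-2.55, 0.12, 0.06] [-0.01, -0.44, 0.76]
[-2.55, 0.15, 0.08] [-0.01, -0.44, 0.76]
[-2.55, 0.19, 0.1] [-0.01, -0.44, 0.76]
[-2.54, 0.22, 0.12] [-0.01, -0.44, 0.76]
[-2.54, 0.26, 0.14] [-0.01, -0.44, 0.76]
[-2.53, 0.29, 0.16] [-0.01, -0.44, 0.76]
[-2.53, 0.32, 0.18] [-0.01, -0.44, 0.76]
[-2.52, 0.36, 0.2] [-0.01, -0.44, 0.76]
[-2.52, 0.39, 0.22] [-0.01, -0.44, 0.76]
[-2.51, 0.42, 0.24] [-0.01, -0.44, 0.76]
```

```bash
python3 -m jog '{"dp":[[-0.3,0.6,-1],[-0.8,1.2,-2.1],[-1.5,1.2,-2.1],[-2,1,-1.7],[-2.5,0.5,-0.9]],"twist":[[0,0,0],[0,0,0],[0,0,0],[0,0,0],[0,-0.4,0.8]],"claw":[1,1,1,1,1]}'
python3 -m jog '{"dp":[[-2.5,0,0],[-2.5,0,0],[-2.5,0,0],[-2.5,0,0],[-2.5,0,0]],"twist":[[0,-0.5,0.9],[0,-0.5,0.9],[0,-0.5,0.9],[0,-0.5,0.9],[0,-0.5,0.9]],"claw":[1,1,1,1,1]}'
python3 - <<'E'
from h import *
print(lip_now());p,T=target(-21,0,lipt(-21,.035,.24));plan(p,T,10);print(env.get_obs()["joint_positions"].round(2))
E
```

```text
clock: 5.05
tcp_pos: [0.5143, 0.2086, 0.2864]
eef_rot: [0.717, 0.647, 0.173, 0.194]
ft_force: [0.5, -0.2, -4.0]
width: 0.0151
finger_force: 88.1
clock: 5.68
tcp_pos: [0.4966, 0.0837, 0.2865]
eef_rot: [0.746, 0.613, 0.165, 0.201]
ft_force: [0.6, 0.1, -3.8]
width: 0.0152
finger_force: 88.1
(array([0.59002946, 0.06434685, 0.24009528]), array([-11.29525686,   0.12616313,   0.1334588 ]))
from [0.4966 0.0837 0.2865] total shift tool cm [-26.31   0.22   0.21] twist [-0.1 -5.   8.3]
[-2.63, 0.02, 0.02] [-0.01, -0.5, 0.83]
[-2.63, 0.06, 0.04] [-0.01, -0.5, 0.83]
[-2.63, 0.1, 0.07] [-0.01, -0.5, 0.83]
[-2.63, 0.14, 0.09] [-0.01, -0.5, 0.83]
[-2.62, 0.17, 0.11] [-0.01, -0.5, 0.83]
[-2.62, 0.21, 0.14] [-0.01, -0.5, 0.83]
[-2.61, 0.25, 0.16] [-0.01, -0.5, 0.83]
[-2.61, 0.29, 0.18] [-0.01, -0.5, 0.83]
[-2.6, 0.33, 0.2] [-0.01, -0.5, 0.83]
[-2.6, 0.36, 0.23] [-0.01, -0.5, 0.83]
[-0.67  0.06  0.18  2.24  0.67  0.52 -1.22]
```

```bash
python3 -m jog '{"dp":[[-2.6,0,0],[-2.6,0.1,0],[-2.6,0.1,0.1],[-2.6,0.1,0.1],[-2.6,0.2,0.1]],"twist":[[0,-0.5,0.8],[0,-0.5,0.8],[0,-0.5,0.8],[0,-0.5,0.8],[0,-0.5,0.8]],"claw":[1,1,1,1,1]}'
python3 -m jog '{"dp":[[-2.6,0.2,0.1],[-2.6,0.2,0.1],[-2.6,0.3,0.2],[-2.6,0.3,0.2],[-2,0.3,0.2]],"twist":[[0,-0.5,0.8],[0,-0.5,0.8],[0,-0.5,0.8],[0,-0.5,0.8],[0,-0.5,0.8]],"claw":[1,1,1,1,1]}'
python3 - <<'E'
from h import *
print(lip_now());p,T=target(-21,0,lipt(-21,.035,.24));plan(p,T,1);print(env.get_obs()["joint_positions"].round(2))
c=[]
for n,(r0,r1,c0,c1) in(("top",(130,230,260,370)),("side",(170,270,190,300))):
    im,d=env.grab_frame(n);c.append(cv2.resize(im[r0:r1,c0:c1,::-1],None,fx=3.6,fy=3.6,interpolation=cv2.INTER_CUBIC))
cv2.imwrite("pics/over.png",np.hstack(c))
E
```

```text
clock: 6.3
tcp_pos: [0.4728, -0.0444, 0.2869]
eef_rot: [0.77, 0.582, 0.155, 0.209]
ft_force: [0.8, 0.2, -4.2]
width: 0.0149
finger_force: 88.1
clock: 6.92
tcp_pos: [0.4494, -0.1673, 0.2871]
eef_rot: [0.794, 0.55, 0.146, 0.216]
ft_force: [0.6, 0.0, -4.6]
width: 0.0149
finger_force: 88.1
(array([ 0.53834394, -0.20203383,  0.24084366]), array([-20.76591458,   0.06251982,  -0.15444488]))
from [ 0.4494 -0.1673  0.2871] total shift tool cm [-0.75  0.11  0.18] twist [-0.1  0.   0.3]
[-0.75, 0.11, 0.18] [-0.06, 0.02, 0.28]
[-0.38 -0.04  0.53  2.33  0.38  0.35 -0.52]
```

View pics/over.png

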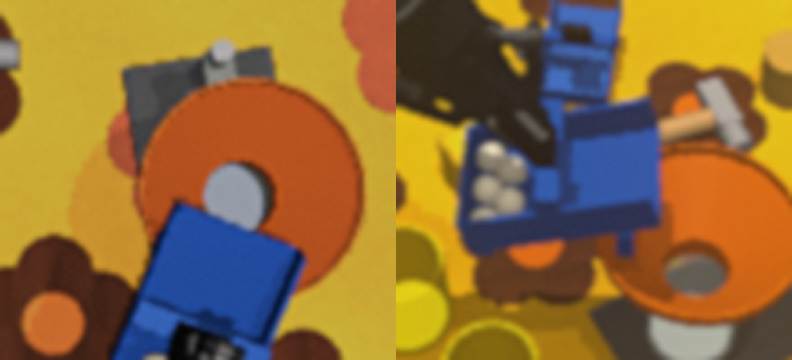

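The level scoop has its lip over the near half of the funnel and all the balls at the rear; in the top half the lip is at (240,225) and the spout at (238,195). I'll plan the tilt about the lip.

```bash
cat >> h.py <<'E'
def tilt(sched,head=-21):  # sched: (theta,back,z) per row
    o=env.get_obs();p=np.array(o["tcp_pos"]);r=R.from_quat(o["eef_rot"])
    for th,b,z in sched:
        q,T=target(head,th,lipt(head,b,z))
        print(th,(r.inv().apply(q-p)*100).round(2).tolist(),(r.inv()*T).as_rotvec(degrees=True).round(1).tolist());p,r=q,T
E
python3 - <<'E'
from h import *
tilt([(0,.035,.24),(4,.035,.236),(8,.035,.232),(12,.035,.228),(14,.035,.226),(16,.035,.224),(18,.035,.222),(20,.035,.22),(22,.035,.219),(24,.035,.218),(26,.035,.217),(28,.035,.216),(30,.035,.215),(35,.035,.213),(40,.035,.211),(45,.035,.21),(50,.035,.21),(55,.035,.21)])
E
```

```text
0 [-0.7, 0.1, 0.17] [-0.1, 0.1, 0.2]
4 [0.12, 0.38, -0.02] [3.7, -1.2, -0.7]
8 [0.13, 0.41, -0.01] [3.7, -1.2, -0.7]
12 [0.14, 0.43, 0.0] [3.7, -1.2, -0.7]
14 [0.07, 0.22, 0.0] [1.9, -0.6, -0.4]
16 [0.08, 0.23, 0.0] [1.9, -0.6, -0.4]
18 [0.08, 0.24, 0.0] [1.9, -0.6, -0.4]
20 [0.08, 0.24, 0.01] [1.9, -0.6, -0.4]
22 [0.07, 0.27, -0.09] [1.9, -0.6, -0.4]
24 [0.07, 0.27, -0.09] [1.9, -0.6, -0.4]
26 [0.07, 0.28, -0.09] [1.9, -0.6, -0.4]
28 [0.07, 0.28, -0.09] [1.9, -0.6, -0.4]
30 [0.08, 0.28, -0.09] [1.9, -0.6, -0.4]
35 [0.19, 0.73, -0.25] [4.7, -1.5, -0.9]
40 [0.19, 0.74, -0.25] [4.7, -1.5, -0.9]
45 [0.18, 0.75, -0.35] [4.7, -1.5, -0.9]
50 [0.15, 0.73, -0.45] [4.7, -1.5, -0.9]
55 [0.15, 0.73, -0.45] [4.7, -1.5, -0.9]
```

`'zy'` is extrinsic, so the pitch would be about world y. I'll fix that to `'ZY'`.

```bash
sed -i "s/'zy'/'ZY'/" h.py; python3 - <<'E'
from h import *
tilt([(0,.035,.24),(4,.035,.236),(8,.035,.232),(12,.035,.228),(14,.035,.226),(16,.035,.224),(18,.035,.222),(20,.035,.22),(22,.035,.219),(24,.035,.218),(26,.035,.217),(30,.035,.215)])
E
```

```text
0 [-0.7, 0.1, 0.17] [-0.1, 0.1, 0.2]
4 [-0.0, 0.43, -0.05] [4.0, 0.0, -0.0]
8 [-0.0, 0.45, -0.03] [4.0, 0.0, -0.0]
12 [-0.0, 0.48, -0.02] [4.0, 0.0, -0.0]
14 [-0.0, 0.25, -0.01] [2.0, 0.0, -0.0]
16 [-0.0, 0.25, -0.01] [2.0, 0.0, -0.0]
18 [-0.0, 0.26, -0.01] [2.0, 0.0, -0.0]
20 [-0.0, 0.27, -0.01] [2.0, 0.0, -0.0]
22 [-0.0, 0.29, -0.1] [2.0, 0.0, -0.0]
24 [-0.0, 0.3, -0.1] [2.0, 0.0, -0.0]
26 [-0.0, 0.3, -0.1] [2.0, 0.0, -0.0]
30 [-0.0, 0.61, -0.19] [4.0, 0.0, -0.0]
```

```bash
python3 -m jog '{"dp":[[-0.7,0.1,0.2],[0,0.4,0],[0,0.45,0],[0,0.5,0],[0,0.25,0]],"twist":[[0,0,0.2],[4,0,0],[4,0,0],[4,0,0],[2,0,0]],"claw":[1,1,1,1,1]}'
python3 -m jog '{"dp":[[0,0.25,0],[0,0.25,0],[0,0.25,0],[0,0,0]],"twist":[[2,0,0],[2,0,0],[2,0,0],[0,0,0]],"claw":[1,1,1,1]}'
python3 - <<'E'
from h import *
print(lip_now());print(env.get_obs()["joint_positions"].round(2))
tilt([(22,.035,.219),(24,.035,.218),(26,.035,.217),(28,.035,.216),(30,.035,.215),(32,.035,.215),(34,.035,.215),(38,.035,.213)])
E
```

```text
clock: 7.65
tcp_pos: [0.4636, -0.178, 0.2928]
eef_rot: [0.814, 0.563, 0.078, 0.117]
ft_force: [-0.4, 0.4, -3.6]
width: 0.0153
finger_force: 88.2
clock: 8.15
tcp_pos: [0.4702, -0.1807, 0.2943]
eef_rot: [0.819, 0.566, 0.048, 0.075]
ft_force: [0.1, -0.5, -4.8]
width: 0.015
finger_force: 88.2
(array([ 0.53875862, -0.20798746,  0.21813314]), array([-20.96003909,  20.07251576,  -0.15978673]))
[-0.3   0.19  0.62  2.   -0.12  0.82  0.02]
22 [-0.25, 0.25, -0.29] [1.9, 0.1, 0.1]
24 [-0.0, 0.3, -0.1] [2.0, 0.0, -0.0]
26 [-0.0, 0.3, -0.1] [2.0, 0.0, -0.0]
28 [-0.0, 0.3, -0.1] [2.0, 0.0, -0.0]
30 [-0.0, 0.31, -0.1] [2.0, 0.0, -0.0]
32 [-0.0, 0.31, -0.2] [2.0, 0.0, -0.0]
34 [-0.0, 0.31, -0.2] [2.0, 0.0, -0.0]
38 [-0.0, 0.64, -0.19] [4.0, 0.0, -0.0]
```

```bash
python3 -m jog '{"dp":[[-0.2,0.25,-0.2],[0,0,0],[0,0.3,-0.1],[0,0,0],[0,0.3,-0.1]],"twist":[[2,0,0],[0,0,0],[2,0,0],[0,0,0],[2,0,0]],"claw":[1,1,1,1,1]}'
python3 -m jog '{"dp":[[0,0,0],[0,0.3,-0.1],[0,0,0],[0,0.3,-0.1],[0,0,0]],"twist":[[0,0,0],[2,0,0],[0,0,0],[2,0,0],[0,0,0]],"claw":[1,1,1,1,1]}'
python3 - <<'E'
from h import *
print(lip_now());print(env.get_obs()["ft_force"])
c=[]
for n,(r0,r1,c0,c1) in(("top",(130,230,260,370)),("side",(170,270,190,300))):
    im,d=env.grab_frame(n);c.append(cv2.resize(im[r0:r1,c0:c1,::-1],None,fx=3.6,fy=3.6,interpolation=cv2.INTER_CUBIC))
cv2.imwrite("pics/pour.png",np.hstack(c))
tilt([(34,.035,.215),(38,.035,.213),(42,.035,.213),(46,.035,.213),(50,.035,.213),(54,.035,.213),(58,.035,.213)])
E
```

```text
clock: 8.78
tcp_pos: [0.4759, -0.1849, 0.2995]
eef_rot: [0.822, 0.568, 0.019, 0.032]
ft_force: [0.0, 0.0, -3.4]
width: 0.0149
finger_force: 88.2
clock: 9.4
tcp_pos: [0.4822, -0.1872, 0.3017]
eef_rot: [0.823, 0.568, -0.001, 0.004]
ft_force: [0.1, 0.5, -2.3]
width: 0.0151
finger_force: 88.4
(array([ 0.5374475 , -0.20947491,  0.21398598]), array([-21.02733579,  30.002027  ,  -0.18840291]))
[ 0.07170295  0.45094497 -2.26536266]
34 [-0.07, 0.67, -0.49] [4.0, 0.2, 0.0]
38 [-0.0, 0.64, -0.19] [4.0, 0.0, -0.0]
42 [-0.0, 0.63, -0.39] [4.0, 0.0, -0.0]
46 [-0.0, 0.63, -0.39] [4.0, 0.0, -0.0]
50 [-0.0, 0.63, -0.39] [4.0, 0.0, -0.0]
54 [-0.0, 0.63, -0.39] [4.0, 0.0, -0.0]
58 [-0.0, 0.63, -0.39] [4.0, 0.0, -0.0]
```

View pics/pour.png

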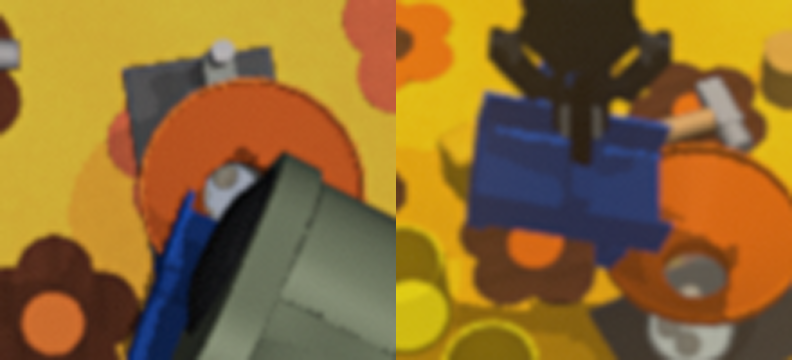

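Balls are visible in the jar at side (670,335) and the load has dropped to about the weight of the empty scoop. I'll tilt further to make sure it is empty, then wait.

```bash
python3 -m jog '{"dp":[[0,0.65,-0.4],[0,0.65,-0.3],[0,0.65,-0.4],[0,0.65,-0.4],[0,0.65,-0.4]],"twist":[[4,0,0],[4,0,0],[4,0,0],[4,0,0],[4,0,0]],"claw":[1,1,1,1,1]}'
python3 -m jog '{"dp":[[0,0,0],[0,0,0],[0,0,0],[0,0,0]],"twist":[[0,0,0],[0,0,0],[0,0,0],[0,0,0]],"claw":[1,1,1,1]}'
python3 - <<'E'
from h import *
print(lip_now());f=env.get_obs()["ft_force"];print(f)
c=[]
for n,(r0,r1,c0,c1) in(("top",(130,230,260,370)),("side",(220,320,215,325))):
    im,d=env.grab_frame(n);c.append(cv2.resize(im[r0:r1,c0:c1,::-1],None,fx=3.6,fy=3.6,interpolation=cv2.INTER_CUBIC))
cv2.imwrite("pics/pour2.png",np.hstack(c))
tilt([(46-4*k,.035+.002*k,.213+.003*k) for k in range(12)]+[(0,.06,.25)])
E
```

```text
clock: 10.12
tcp_pos: [0.5148, -0.1994, 0.3164]
eef_rot: [0.811, 0.56, -0.1, -0.14]
ft_force: [0.6, -0.4, -1.9]
width: 0.0149
finger_force: 88.5
clock: 10.62
tcp_pos: [0.5144, -0.1991, 0.3166]
eef_rot: [0.811, 0.56, -0.099, -0.14]
ft_force: [0.5, 0.5, -2.6]
width: 0.0151
finger_force: 88.5
(array([ 0.53827005, -0.20943857,  0.21379823]), array([-21.1814441 ,  50.01753245,  -0.3028396 ]))
[ 0.45168804  0.46396461 -2.57058646]
46 [-0.11, -0.66, 0.53] [-4.0, 0.2, -0.0]
42 [0.0, -0.87, 0.2] [-4.0, -0.0, 0.0]
38 [0.0, -0.86, 0.18] [-4.0, -0.0, 0.0]
34 [0.0, -0.84, 0.16] [-4.0, -0.0, 0.0]
30 [0.0, -0.82, 0.15] [-4.0, -0.0, 0.0]
26 [0.0, -0.8, 0.13] [-4.0, -0.0, 0.0]
22 [0.0, -0.78, 0.12] [-4.0, -0.0, 0.0]
18 [0.0, -0.75, 0.11] [-4.0, -0.0, 0.0]
14 [0.0, -0.73, 0.1] [-4.0, -0.0, 0.0]
10 [0.0, -0.71, 0.09] [-4.0, -0.0, 0.0]
6 [0.0, -0.68, 0.08] [-4.0, -0.0, 0.0]
2 [0.0, -0.66, 0.08] [-4.0, -0.0, 0.0]
0 [0.0, -0.38, -0.28] [-2.0, -0.0, 0.0]
```

View pics/pour2.png

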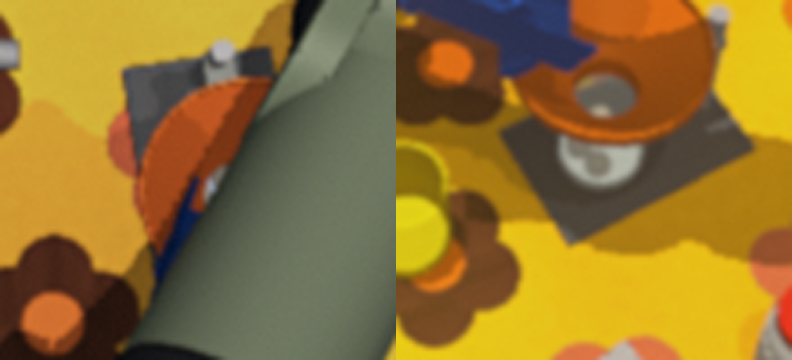

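The jar is upright with balls in it, and the load of about 2.5 N matches the empty scoop. I'll level it and retract.

```bash
python3 -m jog '{"dp":[[-0.1,-0.8,0.4],[0,-1,0.2],[0,-1.1,0.2],[0,-1.1,0.2],[0,-1.1,0.2]],"twist":[[-4,0,0],[-5,0,0],[-5,0,0],[-5,0,0],[-5,0,0]],"claw":[1,1,1,1,1]}'
python3 -m jog '{"dp":[[0,-1,0.1],[0,-1,0.1],[0,-1,0.1],[0,-0.9,0.1],[0,-0.9,0.1]],"twist":[[-5,0,0],[-5,0,0],[-5,0,0],[-5,0,0],[-5,0,0]],"claw":[1,1,1,1,1]}'
python3 - <<'E'
from h import *
print(lip_now())
# place back at the original grasp pose; via high point
T=tool()[1]
hi=Pg+[0,0,.193]
plan(hi,Tg,18)
c=[]
for n,(r0,r1,c0,c1) in(("top",(120,240,240,380)),("side",(170,310,170,330))):
    im,d=env.grab_frame(n);c.append(cv2.resize(im[r0:r1,c0:c1,::-1],(400,340),interpolation=cv2.INTER_CUBIC))
cv2.imwrite("pics/level.png",np.hstack(c))
E
```

```text
clock: 11.35
tcp_pos: [0.4648, -0.1816, 0.3135]
eef_rot: [0.822, 0.568, 0.02, 0.033]
ft_force: [1.3, -0.2, -2.9]
width: 0.015
finger_force: 88.7
clock: 11.98
tcp_pos: [0.4227, -0.1652, 0.2973]
eef_rot: [0.795, 0.551, 0.143, 0.209]
ft_force: [0.5, -0.9, -2.5]
width: 0.0148
finger_force: 88.7
(array([ 0.51100491, -0.19951612,  0.24960347]), array([-20.77097817,   0.89406741,   0.0463976 ]))
from [ 0.4227 -0.1652  0.2973] total shift tool cm [45.07 -6.07 -2.3 ] twist [ -0.9   7.7 -13.5]
[2.5, -0.34, -0.13] [-0.05, 0.43, -0.75]
[2.51, -0.3, -0.11] [-0.05, 0.43, -0.75]
[2.51, -0.27, -0.09] [-0.05, 0.43, -0.75]
[2.52, -0.24, -0.07] [-0.05, 0.43, -0.75]
[2.52, -0.2, -0.05] [-0.05, 0.43, -0.75]
[2.52, -0.17, -0.03] [-0.05, 0.43, -0.75]
[2.53, -0.14, -0.02] [-0.05, 0.43, -0.75]
[2.53, -0.11, 0.0] [-0.05, 0.43, -0.75]
[2.53, -0.07, 0.02] [-0.05, 0.43, -0.75]
[2.53, -0.04, 0.04] [-0.05, 0.43, -0.75]
[2.53, -0.01, 0.06] [-0.05, 0.43, -0.75]
[2.53, 0.03, 0.08] [-0.05, 0.43, -0.75]
[2.53, 0.06, 0.1] [-0.05, 0.43, -0.75]
[2.53, 0.09, 0.12] [-0.05, 0.43, -0.75]
[2.52, 0.13, 0.13] [-0.05, 0.43, -0.75]
[2.52, 0.16, 0.15] [-0.05, 0.43, -0.75]
[2.52, 0.19, 0.17] [-0.05, 0.43, -0.75]
[2.51, 0.22, 0.19] [-0.05, 0.43, -0.75]
```

View pics/level.png

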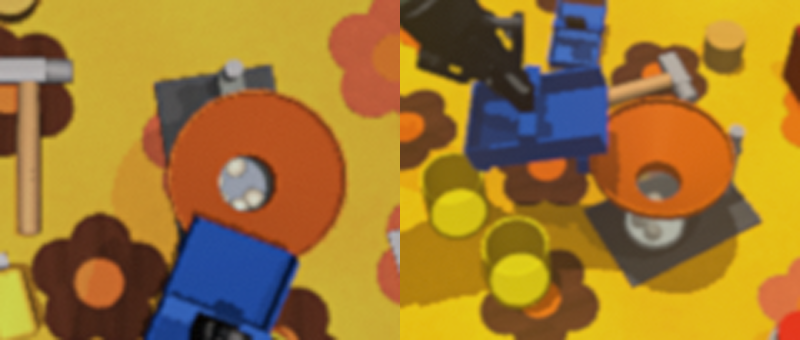

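The scoop is level and empty, with balls in the jar through the spout at top (240,185) and no strays visible. I'll carry it back to where it stood.

```bash
python3 -m jog '{"dp":[[2.5,-0.3,-0.1],[3.3,-0.4,-0.1],[3.4,-0.3,-0.1],[3.4,-0.2,0],[3.4,-0.2,0]],"twist":[[-0.2,0.6,-1],[-0.2,0.6,-1],[-0.2,0.6,-1],[-0.2,0.6,-1],[-0.1,0.6,-1]],"claw":[1,1,1,1,1]}'
python3 -m jog '{"dp":[[3.4,-0.2,0],[3.4,-0.1,0],[3.4,0,0],[3.4,0,0.1],[3.4,0,0.1]],"twist":[[0,0.6,-1],[0,0.6,-1],[0,0.6,-1],[0,0.6,-1],[0,0.6,-1]],"claw":[1,1,1,1,1]}'
python3 -m jog '{"dp":[[3.4,0.1,0.1],[3.4,0.2,0.1],[3,0.2,0.2],[1,0,0],[0,0,0]],"twist":[[0,0.6,-1],[0,0.6,-1],[0,0.6,-1],[0,0,-0.5],[0,0,0]],"claw":[1,1,1,1,1]}'
python3 - <<'E'
from h import *
print(lip_now()); plan(Pg+[0,0,.01],Tg,1)
E
```

```text
clock: 12.7
tcp_pos: [0.4607, -0.0087, 0.2925]
eef_rot: [0.766, 0.589, 0.157, 0.206]
ft_force: [0.9, -0.7, -2.5]
width: 0.0151
finger_force: 88.8
clock: 13.32
tcp_pos: [0.4961, 0.1577, 0.2888]
eef_rot: [0.735, 0.627, 0.168, 0.198]
ft_force: [0.0, -0.7, -2.7]
width: 0.0151
finger_force: 88.8
clock: 13.95
tcp_pos: [0.5164, 0.2629, 0.2874]
eef_rot: [0.712, 0.652, 0.173, 0.193]
ft_force: [-0.6, -0.6, -3.1]
width: 0.0152
finger_force: 88.8
(array([0.61123282, 0.25332532, 0.2407769 ]), array([-5.23929831,  0.25992498, -0.08483232]))
from [0.5164 0.2629 0.2874] total shift tool cm [ 1.76 -8.89 16.13] twist [-0.3  0.1  0. ]
[1.76, -8.89, 16.13] [-0.26, 0.09, 0.01]
```

```bash
python3 -m jog '{"dp":[[0.9,-1.5,2.7],[0.9,-1.5,2.7],[0,-1.5,2.7],[0,-1.5,2.7],[0,-1.4,2.7]],"twist":[[-0.3,0,0],[0,0,0],[0,0,0],[0,0,0],[0,0,0]],"claw":[1,1,1,1,1]}'
python3 -m jog '{"dp":[[0,-1,1.7],[0,0,0]],"twist":[[0,0,0],[0,0,0]],"claw":[1,1]}'
python3 - <<'E'
from h import *
print(lip_now()); plan(Pg,Tg,1)
E
```

```text
clock: 14.58
tcp_pos: [0.5225, 0.2785, 0.1332]
eef_rot: [0.712, 0.651, 0.175, 0.195]
ft_force: [1.6, 0.8, -3.3]
width: 0.015
finger_force: 88.8
clock: 14.82
tcp_pos: [0.5219, 0.2785, 0.1132]
eef_rot: [0.712, 0.652, 0.174, 0.195]
ft_force: [0.3, -0.3, -1.7]
width: 0.0146
finger_force: 88.8
(array([0.61694624, 0.26876958, 0.0670766 ]), array([-5.26719781, -0.04010012, -0.18214348]))
from [0.5219 0.2785 0.1132] total shift tool cm [ 0.07 -1.03  1.71] twist [0.  0.2 0. ]
[0.07, -1.03, 1.71] [0.04, 0.19, 0.03]
```

```bash
python3 -m jog '{"dp":[[0,-0.5,0.85],[0,-0.3,0.5],[0,-0.1,0.2],[0,0,0]],"twist":[[0,0,0],[0,0,0],[0,0,0],[0,0,0]],"claw":[1,1,1,1]}' 40
python3 -m jog '{"dp":[[0,-0.05,0.1],[0,0,0],[0,-0.05,0.1],[0,0,0]],"twist":[[0,0,0],[0,0,0],[0,0,0],[0,0,0]],"claw":[1,1,1,1]}'
```

```text
clock: 15.32
tcp_pos: [0.5226, 0.2795, 0.0968]
eef_rot: [0.712, 0.651, 0.176, 0.195]
ft_force: [0.1, 1.0, -1.4]
width: 0.0151
finger_force: 88.8
clock: 15.82
tcp_pos: [0.5224, 0.2796, 0.0937]
eef_rot: [0.712, 0.652, 0.175, 0.195]
ft_force: [0.2, -0.4, -2.8]
width: 0.0151
finger_force: 88.8
```

```bash
python3 -m jog '{"dp":[[0,-0.05,0.1],[0,0,0]],"twist":[[0,0,0],[0,0,0]],"claw":[1,1]}'
python3 -m jog '{"dp":[[0,-0.05,0.1],[0,0,0]],"twist":[[0,0,0],[0,0,0]],"claw":[1,1]}'
```

```text
clock: 16.08
tcp_pos: [0.523, 0.2795, 0.0933]
eef_rot: [0.712, 0.651, 0.176, 0.195]
ft_force: [-2.5, -2.1, 9.9]
width: 0.0147
finger_force: 90.6
clock: 16.32
tcp_pos: [0.5234, 0.2795, 0.0931]
eef_rot: [0.712, 0.651, 0.176, 0.195]
ft_force: [-12.1, -4.9, 32.0]
width: 0.0151
finger_force: 93.7
```

```bash
python3 -m jog '{"dp":[[0,0.05,-0.1],[0,0,0]],"twist":[[0,0,0],[0,0,0]],"claw":[1,1]}'
python3 -m jog '{"dp":[[0,0,0],[0,0,0],[0,0,0],[0,0,0],[0,0,0]],"twist":[[0,0,0],[0,0,0],[0,0,0],[0,0,0],[0,0,0]],"claw":[2,3,5,6,6]}'
python3 -m jog '{"dp":[[0,0,-1.5],[0,0,-3],[0,0,-3],[0,0,-3],[0,0,-2]],"twist":[[0,0,0],[0,0,0],[0,0,0],[0,0,0],[0,0,0]],"claw":[6,6,6,6,6]}'
python3 -m jog '{"dp":[[0,2,-3],[0,2,-3],[0,0,0],[0,0,0]],"twist":[[0,0,0],[0,0,0],[0,0,0],[0,0,0]],"claw":[6,6,6,6]}'
python3 - <<'E'
from h import *
c=[]
for n,(r0,r1,c0,c1) in(("top",(130,240,80,370)),("side",(110,310,140,340))):
    im,d=env.grab_frame(n);np.savez(n+"1.npz",im=im,d=d);c.append(cv2.resize(im[r0:r1,c0:c1,::-1],(580,220) if n=="top" else (580,380),interpolation=cv2.INTER_CUBIC))
cv2.imwrite("pics/end.png",np.vstack(c))
f=np.load("top1.npz");im,d=f["im"],f["d"];P=cloud("top",d)
for m,a,cc in blobs(mask(im,(105,120,40),(125,255,255))):
    p=P[m];p=p[(p[:,2]>0.01)&(p[:,2]<.2)];print(a,cc.round(),p[:,2].max(),cv2.minAreaRect((p[:,:2]*1000).astype(np.float32)))
E
```

```text
clock: 16.58
tcp_pos: [0.5229, 0.2795, 0.0933]
eef_rot: [0.712, 0.651, 0.176, 0.195]
ft_force: [-3.0, -1.3, 9.8]
width: 0.0148
finger_force: 90.4
clock: 17.2
tcp_pos: [0.5225, 0.2796, 0.0927]
eef_rot: [0.712, 0.652, 0.175, 0.195]
ft_force: [0.2, 0.0, -0.3]
width: 0.0596
finger_force: 0.0
clock: 17.82
tcp_pos: [0.4591, 0.2859, 0.2017]
eef_rot: [0.712, 0.652, 0.176, 0.195]
ft_force: [-0.4, -0.8, -0.1]
width: 0.06
finger_force: 0.0
clock: 18.32
tcp_pos: [0.4637, 0.2853, 0.2721]
eef_rot: [0.712, 0.652, 0.175, 0.195]
ft_force: [-0.0, -0.1, 0.2]
width: 0.0601
finger_force: 0.0
795 [209. 181.] 0.1022755456993043 ((583.2592163085938, 117.34869384765625), (113.0814208984375, 69.51081085205078), 62.139434814453125)
1557 [156. 192.] 0.13192178778265728 ((544.3565063476562, 276.8592529296875), (99.14805603027344, 153.97633361816406), 85.04296112060547)
```

View pics/end.png

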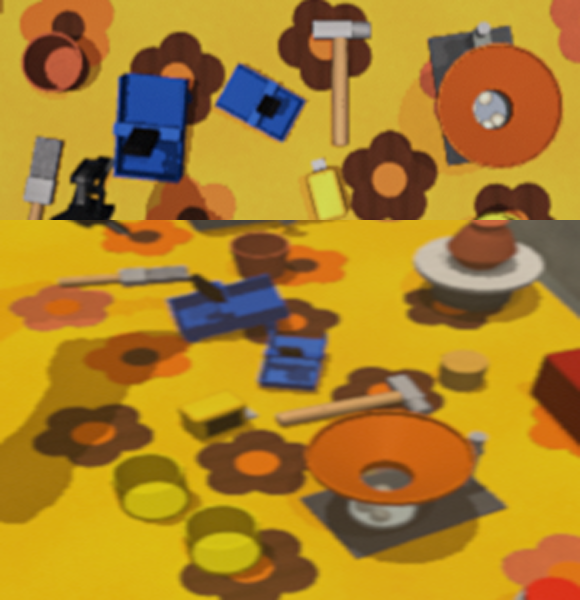

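The empty scoop stands level at its old place (top half, (150,125)). Balls show in the jar through the spout at (490,110), none lie elsewhere in view, and the bystanders haven't moved.

```bash
python3 -c "
from station import env
print(env.hand_in())"
```

```text
the job is handed in; nothing more can be done
None
```

I poured the balls through the funnel into the mill jar, set the empty scoop back level where it had stood, and handed the job in at about 18 s. The hand-in returned no verdict. I saw balls in the upright jar and none elsewhere in view, but could not count all five.

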